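# Push the kiln's sensor tube in to its mark

### The arm

A 6-joint arm with a two-finger parallel gripper is mounted at the origin on the work surface. World frame = base frame: x ahead of the robot, y to its left, z up, the work surface at z = 0. Lengths are in m, angles in rad, forces in N, time in s.
With the tool pointing down it reaches from about 0.4 to 0.825 m from the base axis. Payload 7 kg.
Tool frame: the origin (TCP) lies midway between the tips of the shut fingers; the grasp point (between the pads) lies 19 mm behind it; y points along the fingers, z is the direction in which the jaws open and shut, and the axes are right-handed (so a half turn about y gives the same grasp; the last joint's range is limited). The gripper opens to 88 mm and grips with 3 to 60 N. Pads are 19 mm wide; open, the fingers measure 130 mm over their backs; the gripper's body (78 mm by 193 mm) begins 47 mm behind the grasp point.
Start: joints at [-0.974, 0.359, 0.012, 0, -1.224, -0.288], TCP at [0.205, -0.643, 0.227] pointing down, gripper open.
Joint ranges: [-3.07, 3.07], [-1.43, 2.12], [-1.02, 1.25], [-3.03, 1.67], [-3.05, -0], [-3.03, 3.03]. Speed limits (rad/s): [2.39, 2.39, 3.01, 3.14, 3.14, 3.14].

### API

Orientations are given as [roll, pitch, yaw] about the fixed x, y, z axes, in that order (R = Rz(yaw) Ry(pitch) Rx(roll)).
In Python, from station import arm gives the robot as it stands.
- The arm moves only by the tool move_arm, never from a script. Its argument "deltas" is a list of rows, each an object with "dp": the shift along the tool's x, y, z in mm, a list of three; "rotation": the turn, a rotation vector about the tool's x, y, z in degrees, a list of three. A call has 1 to 5 rows; each row shifts and turns the pose as measured when the row begins, along the tool's axes as they then stand; what a row does not reach is not made up. A row lasts 1/12 s, in which the tool goes at most 41.7 mm and 7.16 degrees, less where a joint would pass 70% of its speed; a pose out of reach is approached as far as the arm can. A call is refused whole if a number of a shift passes 41.7 or a number of a turn 7.16, either way. A call with a gripper value outside its range is refused whole. "jaw" is the closure in counts, from 0 (fully open) to 255 (shut), set as the call begins (left out, the last holds). The fingers move at their own pace and stop on an object; "squeeze" is the grip in N (left out, the last holds). Time passes only in rows, so rows that do not move let the fingers close. It gives the time, the measured TCP pose, the force and the opening at its end, in the units of the state.
- arm.get_state(): the state, without advancing time (a new reading comes with each control period).
- arm.grab_frame(name): name is "scene" or "top" or "wrist"; returns a dict with "pixels" (480x640x3 uint8, red, green, blue), "z_map" (480x640 float32, m along the optical axis (not along the pixel's ray), 0 where there is no reading), "fx", "fy", "cx", "cy" (pixels), "cam_to_world" (4x4, takes a point from camera to world coordinates); the wrist camera has in their place "mount" (4x4, takes a point from camera to tool coordinates, whose origin is the TCP and whose axes are the tool frame's). Camera axes: x right, y down, z forward; pixel columns grow to the right and rows downward; lengths in m; the calibration is good to about 2 mm. A picture is of the moment at which its call begins: read the wrist's pose just before it.
- arm.job_done(): hands the job in, once; it reports no verdict.
The state is a dict: "t": time; "q": joint angles; "qd": joint speeds; "joint_efforts": joint torques, N m; "eef_pos": TCP position; "ee_rot": TCP orientation; "force": force on the tool from outside, world axes, zero at the start; "moment": the same for the moment, N m; "width": finger opening in m.
Only numpy, scipy, OpenCV 4.12 (cv2) and the standard library are available. Lean on these libraries where they do the work, as an engineer would, in place of code of your own. Each camera call takes 0.05 s, during which the arm holds its last target.

### The job

Slide the ceramic sensor tube along its feed channel into the kiln until the dark ring marked on it is flush with the shutter plate, then leave it lying there. The bore in the brick behind the shutter is out of line with the channel: feel for it by shoving the channel along its cross slide, away from the robot, and trying the tube gently until it goes in. Don't force the brittle tube, and leave the beaker and the dish beside the channel where they are.

Things in the scene. Friction and masses are not known exactly. Their poses are not given: they have to be found in the camera images.
- tube: Loose pale ceramic tube, 220 mm long, 30 mm outside diameter, about 0.2 kg, lying in the feed channel. Origin at its centre, on its axis; y runs along it: tip (at the kiln) at y = -110 mm, tail at y = +110 mm. Its dark hollow at the tail is shut: push anywhere on the end face. It may roll about its length.
- tube_mark (a point): Centre of the tube at the dark ring (4 mm wide) marked around it, 95 mm from the tip and 125 mm from the tail.
- tube_tail (a point): Centre of the tube's tail end, the free end farthest from the kiln, which is pushed.
- feed_mouth (a point): Centre of the hole in the steel shutter plate, on its outer face (108 x 65 mm); moves with the feed channel. y points out of the kiln along the channel (the tube is pushed towards -y); x points along the cross slide, away from the robot, the way the channel can be shoved; z up. The tube's axis lies at this height.
- feed (a joint): Cross slide of the feed channel with its shutter: 0 at the start side, up to 0.030 m when shoved along +x of feed_mouth; starts at 0 to 2 mm. It moves when pushed with about 2 N (plus a little for the tube) and stays where left.
- kiln: Bench kiln in a metal jacket, 300 x 280 mm, 290 mm high, fixed. Origin on the bench below feed_mouth at slide 0; axes as feed_mouth. 40 mm behind the shutter's face a firebrick is hidden: a tube out of line butts on it with its mark still 55 mm outside. The brick's bore, 34 mm wide, has its centre 9 to 24 mm along x from this origin, each time elsewhere and not to be seen.
- beaker: Clay beaker, 75 mm wide, 75 mm high, standing beside the channel; origin at the centre of its foot. Leave it.
- dish: Small clay dish, 100 mm wide, 35 mm high, standing beside the channel; origin at the centre of its foot. Leave it.
- feed_end (a point): Open end of the feed channel, 240 mm out from the shutter, at the middle of the channel's floor; axes as feed_mouth. The channel is a straight steel U, inside 34 mm wide (2 mm play beside the tube), walls 4 mm thick and 22 mm high above its floor, open above and at this end. Shut fingers fit inside it behind the tube, pad width across.
Not all that is in view belongs to the job. There is more than one size of the tube; the job needs the larger.

How it is judged:
At the end, for the whole second after the job is handed in: The tube lies at rest in the channel and the bore, in line with the channel, with the middle of its dark ring within 3.5 mm of the shutter's outer face, in or out (y of tube_mark in the frame of feed_mouth between -0.0035 and 0.0035 m and angle between the y axis of tube and the y axis of feed_mouth, either way round below 0.06 rad and distance between tube_mark and feed_mouth below 0.008 m and linear speed of tube below 0.01 m/s); the robot touches nothing.
It fails at once if the brittle tube is pressed with more than 40 N (contact force between the fingers and tube above 40 N).
It fails at once if the beaker is shifted by more than 30 mm (distance of beaker from where it was at the start of the episode above 0.03 m).
It fails at once if the dish is shifted by more than 30 mm (distance of dish from where it was at the start of the episode above 0.03 m).
It also fails if it takes over 51 s, if anything falls off the work surface, if the arm or the gripper's body presses on something with over 40 N, if the wrist force passes 120 N, or if a joint passes its speed limit or range.

## Working session

There is one attempt and no reset: what is moved stays moved. The work goes in short steps, Python scripts to look and compute and a tool call to move; the robot and the scene stay as the last step left them, time stands still between calls to the robot, and variables do not carry over. Pictures are saved under pics/ and viewed, and the job is handed in when it is done.

Besides the shell and the picture viewer there is one more tool, called after "Call:" as name(argument=value, ...), one argument or row to a line, values as JSON. move_arm: Moves the arm, as the interface text tells. Its arguments: {"type":"object","properties":{"deltas":{"type":"array","items":{"type":"object","properties":{"dp":{"type":"array","items":{"type":"number"}},"rotation":{"type":"array","items":{"type":"number"}}}}},"jaw":{"type":"number"},"squeeze":{"type":"number"}},"required":["deltas"]}

```bash
ls; mkdir -p pics; cat > h.py <<'E'
from station import arm
import numpy as np, cv2
def snap(n,f):
    d=arm.grab_frame(n); cv2.imwrite('pics/'+f+'.png',d['pixels'][:,:,::-1]); 
    np.savez('pics/'+f+'.npz',**d); return d
def pts(d,T=None):
    z=d['z_map']; v,u=np.mgrid[:480,:640]
    P=np.stack([(u-d['cx'])/d['fx']*z,(v-d['cy'])/d['fy']*z,z,np.ones_like(z)],-1)
    T=d['cam_to_world'] if T is None else T
    W=(P@np.array(T).T)[...,:3]; W[z==0]=np.nan; return W
E
python3 - <<'E'
from h import *
print(arm.get_state())
snap('scene','s0');snap('top','t0')
E
```

```text
pics
{'t': 0.0, 'q': array([-9.73912119e-01,  3.59404001e-01,  1.10611936e-02, -3.58700716e-04,
       -1.22408965e+00, -2.88072184e-01]), 'qd': array([ 0.00079814,  0.00055926, -0.00091172,  0.00029622,  0.00078877,
       -0.00102877]), 'joint_efforts': array([-2.50326171e-03, -5.82717633e+01,  2.93052560e+01,  6.99668258e+00,
        6.67315442e-03, -2.11327315e-04]), 'eef_pos': array([ 0.20496265, -0.64261814,  0.22561109]), 'ee_rot': array([-1.56913181e+00,  1.41574272e-04,  3.08689979e-01]), 'force': array([-0.14030308, -1.85212091,  0.65110907]), 'moment': array([-0.00887376, -0.00484387,  0.06508285]), 'width': 0.08787352414187165}
```

View pics/s0.png

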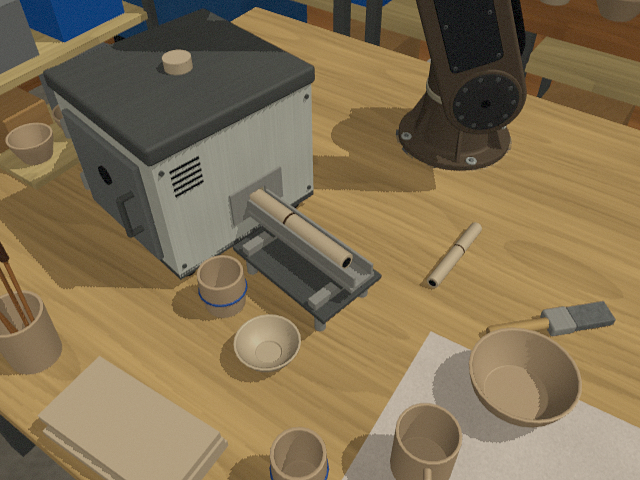

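View pics/t0.png

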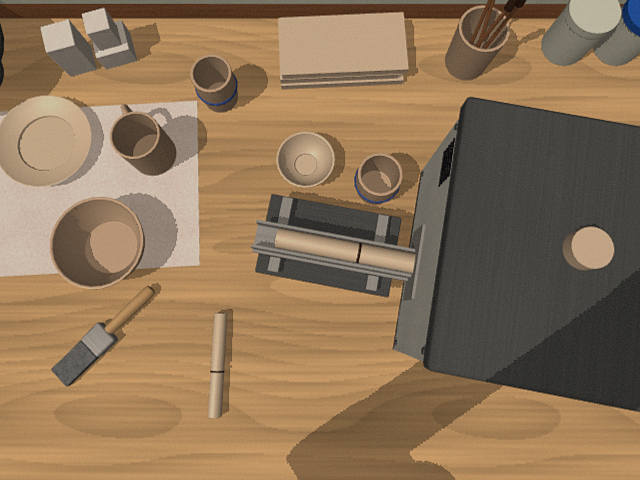

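The larger tube lies in the channel in the top view, from (276,241) to (415,262), with its ring at (359,252). The lookalike is the thinner loose tube at (217,365). The beaker is at (379,179) and the dish at (306,160). A second beaker at (214,82) and the other pots aren't part of the job. I choose the tube in the channel and will measure it and check it in a crop.

```bash
python3 - <<'E'
from h import *
d=np.load('pics/t0.npz'); W=pts(d)
for n,u,v in [('tail',278,241),('mark',359,252),('tip',412,262),('chanend wall up',258,223),('chan wall lo',258,250),('beak',379,162),('dish',306,135),('small1',220,315),('small2',215,412),('floor',264,240),('kilnface',418,290),('kf2',400,348),('shut',417,265)]:
    print(n,W[v,u].round(4))
s=d['pixels'][180:310,240:440,::-1]; cv2.imwrite('pics/c0.png',cv2.resize(s,None,fx=4,fy=4,interpolation=cv2.INTER_CUBIC))
# tube top ridge: region
m=np.zeros((480,640),bool); m[225:280,265:420]=1
z=W[...,2]; P=W[m]; print(np.histogram(P[:,2][~np.isnan(P[:,2])],bins=np.arange(0,0.2,0.005)))
print(d['cam_to_world'].round(3), d['fx'])
E
```

```text
tail [0.5063 0.0587 0.113 ]
mark [ 0.4902 -0.0599  0.1143]
tip [ 0.476  -0.1371  0.1128]
chanend wall up [0.5357 0.0903 0.1007]
chan wall lo [0.4969 0.0913 0.0854]
beak [ 0.6526 -0.1019  0.0421]
dish [0.7042 0.0208 0.0316]
small1 [0.3993 0.1585 0.0216]
small2 [0.2491 0.1607 0.0211]
floor [0.5123 0.0824 0.0859]
kilnface [ 0.4328 -0.1351  0.1558]
kf2 [ 0.3523 -0.1203  0.0899]
shut [ 0.469  -0.1393  0.1355]
(array([ 136,    0,    0,    0,    4,    9,   13,   14,   14,   14, 2091,
        280,   31,  367,   38,   52,  569,  330,  128,  198,  412, 1408,
       1772,  214,   31,   29,   81,   40,    7,    5,    2,    0,    0,
          0,    0,    0,    0,    0,    0]), array([0.   , 0.005, 0.01 , 0.015, 0.02 , 0.025, 0.03 , 0.035, 0.04 ,
       0.045, 0.05 , 0.055, 0.06 , 0.065, 0.07 , 0.075, 0.08 , 0.085,
       0.09 , 0.095, 0.1  , 0.105, 0.11 , 0.115, 0.12 , 0.125, 0.13 ,
       0.135, 0.14 , 0.145, 0.15 , 0.155, 0.16 , 0.165, 0.17 , 0.175,
       0.18 , 0.185, 0.19 , 0.195]))
[[ 0.004 -0.985  0.17   0.395]
 [-1.    -0.003  0.002  0.002]
 [-0.001 -0.17  -0.985  0.783]
 [ 0.     0.     0.     1.   ]] 462.80922408656835
```

View pics/c0.png

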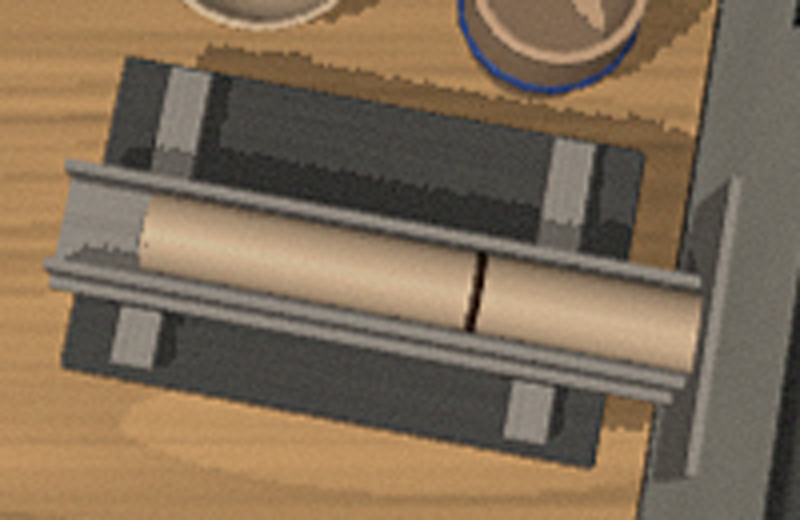

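```bash
python3 - <<'E'
from h import *
d=np.load('pics/t0.npz'); W=pts(d); im=d['pixels'].astype(int)
v,u=np.mgrid[:480,:640]
box=(u>255)&(u<418)&(v>215)&(v<285)&~np.isnan(W[...,2])
# tube colour: R-B high
col=(im[...,0]-im[...,2]>25)&box&(W[...,2]>.098)
T=W[col]; print(len(T))
yf=np.array([.134,.991]);
for _ in range(4):
    xf=np.array([yf[1],-yf[0]])
    a=T[:,:2]@xf; b=T[:,:2]@yf
    # ridge centre by y bins: fit circle z=z0+sqrt(r2-(a-a0)^2)
    from scipy.optimize import least_squares
    f=lambda p: np.sqrt((a-p[0]-p[2]*(b-b.mean()))**2+(T[:,2]-p[1])**2)-.015
    r=least_squares(f,[np.median(a),.099,0],loss='soft_l1',f_scale=.002)
    yf=yf+r.x[2]*xf; yf/=np.linalg.norm(yf)
xf=np.array([yf[1],-yf[0]])
print('tube a0,z',r.x,'yf',yf,'yaw',np.degrees(np.arctan2(-yf[0],yf[1])))
b=T[:,:2]@yf; print('b range',np.percentile(b,[0,.5,1,2,98,99,99.5,100]).round(4))
dark=box&(im.sum(-1)<120)&(W[...,2]>.105)
D=W[dark]; print('mark',len(D),np.median(D[:,:2]@yf),(D[:,:2]@xf).mean())
wall=box&~(im[...,0]-im[...,2]>25)&(abs(W[...,2]-.106)<.006)
w=W[wall]; print(np.histogram(w[:,:2]@xf-r.x[0],bins=np.arange(-.04,.041,.004)))
print('chan b',np.percentile(w[:,:2]@yf,[.5,1,99,99.5]))
# kiln face / shutter: points z>.12 region
k=(u>395)&(u<425)&(v>225)&(v<300)&(W[...,2]>.115)
K=W[k]; A=K[:,:2]@xf-r.x[0]; B=K[:,:2]@yf
for z0 in np.arange(.115,.19,.005):
    s=(K[:,2]>z0)&(K[:,2]<z0+.005); 
    if s.sum(): print(z0.round(3),s.sum(),np.percentile(B[s],[5,50,95]).round(4))
d=np.load('pics/s0.npz'); W=pts(d)
u0=W[195:230,232:250].reshape(-1,3); print('scene shutter B',np.nanmedian(u0[:,:2]@yf), np.nanstd(u0[:,:2]@yf))
E
```

```text
2727
tube a0,z [ 4.93635419e-01  9.92054067e-02 -2.96214075e-12] yf [0.18436258 0.9828583 ] yaw -10.623971734710807
b range [-0.0508 -0.0491 -0.0485 -0.0464  0.1521  0.1542  0.1553  0.191 ]
mark 29 0.031230958367563254 0.49270444616075676
(array([  0,   1,   4,   4, 271, 245,  35,   2,   0,   0,   0,   0,   3,
        31, 494,  32,   4,   4,   3,   4]), array([-4.00000000e-02, -3.60000000e-02, -3.20000000e-02, -2.80000000e-02,
       -2.40000000e-02, -2.00000000e-02, -1.60000000e-02, -1.20000000e-02,
       -8.00000000e-03, -4.00000000e-03, -3.46944695e-17,  4.00000000e-03,
        8.00000000e-03,  1.20000000e-02,  1.60000000e-02,  2.00000000e-02,
        2.40000000e-02,  2.80000000e-02,  3.20000000e-02,  3.60000000e-02,
        4.00000000e-02]))
chan b [-0.0493607  -0.04924173  0.18426331  0.18684116]
0.115 69 [-0.0495 -0.0489 -0.0255]
0.12 54 [-0.0496 -0.0491 -0.0489]
0.125 50 [-0.0495 -0.0492 -0.0489]
0.13 189 [-0.0531 -0.0507 -0.0489]
0.135 122 [-0.0534 -0.0522 -0.0491]
0.14 42 [-0.0535 -0.0531 -0.0528]
0.145 45 [-0.0534 -0.053  -0.0527]
0.15 41 [-0.0534 -0.053  -0.0526]
0.155 36 [-0.0533 -0.053  -0.0528]
0.16 39 [-0.0534 -0.0531 -0.0528]
0.165 31 [-0.0534 -0.0531 -0.0528]
0.17 25 [-0.0534 -0.0532 -0.0528]
0.175 23 [-0.0534 -0.053  -0.0527]
0.18 23 [-0.0532 -0.053  -0.0527]
0.185 14 [-0.0534 -0.0531 -0.0529]
scene shutter B -0.050457175981249366 0.0021289867486149463
```

Call:
move_arm(
  deltas=[
    {"dp":[0,-41,0],"rotation":[0,7.1,0]},
    {"dp":[0,-41,0],"rotation":[0,7.1,0]},
    {"dp":[0,-41,0],"rotation":[0,7.1,0]},
    {"dp":[0,-41,0],"rotation":[0,7.1,0]},
    {"dp":[0,-30,0],"rotation":[0,0,0]},
  ],
  jaw=255,
  squeeze=20,
)

```text
t: 0.52
eef_pos: [0.2036, -0.6391, 0.4137]
ee_rot: [-1.55, 0.015, -0.202]
force: [0.2, -0.3, 0.4]
width: 0.0595
```

Call:
move_arm(
  deltas=[
    {"dp":[25,0,40],"rotation":[0,0,0]},
    {"dp":[25,0,40],"rotation":[0,0,0]},
    {"dp":[25,0,40],"rotation":[0,0,0]},
    {"dp":[25,0,40],"rotation":[0,0,0]},
    {"dp":[15,0,40],"rotation":[0,0,0]},
  ],
)

```text
t: 0.93
eef_pos: [0.3439, -0.4838, 0.4201]
ee_rot: [-1.558, 0.011, -0.217]
force: [1.7, 0.9, -0.4]
width: 0.0265
```

Call:
move_arm(
  deltas=[
    {"dp":[10,0,41],"rotation":[0,0,0]},
    {"dp":[10,0,41],"rotation":[0,0,0]},
    {"dp":[10,0,41],"rotation":[0,0,0]},
    {"dp":[10,0,41],"rotation":[0,0,0]},
    {"dp":[5,0,41],"rotation":[0,0,0]},
  ],
)

```text
t: 1.35
eef_pos: [0.4305, -0.2943, 0.4193]
ee_rot: [-1.556, 0.016, -0.217]
force: [2.1, -0.7, -0.0]
width: 0.0007
```

Call:
move_arm(
  deltas=[
    {"dp":[3,0,41],"rotation":[-0.8,-1.8,-0.9]},
    {"dp":[3,0,41],"rotation":[0,0,0]},
    {"dp":[3,0,41],"rotation":[0,0,0]},
    {"dp":[3,0,41],"rotation":[0,0,0]},
    {"dp":[3,0,41],"rotation":[0,0,0]},
  ],
)

```text
t: 1.77
eef_pos: [0.4824, -0.0928, 0.4188]
ee_rot: [-1.569, 0.001, -0.184]
force: [1.2, 0.4, -0.0]
width: 0.0006
```

Call:
move_arm(
  deltas=[
    {"dp":[0,0,41],"rotation":[0,0,0]},
    {"dp":[0,0,41],"rotation":[0,0,0]},
    {"dp":[0,0,41],"rotation":[0,0,0]},
    {"dp":[0,0,41],"rotation":[0,0,0]},
    {"dp":[0,0,41],"rotation":[0,0,0]},
  ],
)

```text
t: 2.18
eef_pos: [0.517, 0.1127, 0.4191]
ee_rot: [-1.568, 0.001, -0.182]
force: [0.2, -0.9, 0.6]
width: 0.0006
```

Call:
move_arm(
  deltas=[
    {"dp":[5,40,34],"rotation":[0,0,0]},
    {"dp":[0,41,0],"rotation":[0,0,0]},
    {"dp":[0,41,0],"rotation":[0,0,0]},
    {"dp":[0,41,0],"rotation":[0,0,0]},
    {"dp":[0,41,0],"rotation":[0,0,0]},
  ],
)

```text
t: 2.6
eef_pos: [0.5306, 0.1508, 0.226]
ee_rot: [-1.558, -0.011, -0.172]
force: [0.2, 0.6, -0.7]
width: 0.0008
```

Call:
move_arm(
  deltas=[
    {"dp":[0,40,0],"rotation":[0,0,0]},
    {"dp":[0,40,0],"rotation":[0,0,0]},
    {"dp":[0,25,0],"rotation":[0,0,0]},
    {"dp":[0,0,0],"rotation":[0,0,0]},
  ],
)

```text
t: 2.93
eef_pos: [0.5254, 0.1491, 0.1081]
ee_rot: [-1.566, -0.0, -0.173]
force: [-0.2, -0.5, -0.2]
width: 0.0001
```

```bash
cat >> h.py <<'E'
def ab():
    s=arm.get_state(); yf=np.array([.18436,.98286]); xf=np.array([yf[1],-yf[0]])
    p=s['eef_pos']; f=s['force']
    print('t %.2f a %.4f b %.4f z %.4f'%(s['t'],p[:2]@xf,p[:2]@yf,p[2]),'rot',s['ee_rot'].round(3),'fa %.1f fb %.1f fz %.1f'%(f[:2]@xf,f[:2]@yf,f[2]))
E
python3 - <<'E'
from h import *
ab(); snap('scene','s1'); snap('wrist','w1')
E
```

```text
t 2.93 a 0.4889 b 0.2434 z 0.1081 rot [-1.566 -0.    -0.173] fa -0.1 fb -0.6 fz -0.2
```

View pics/s1.png

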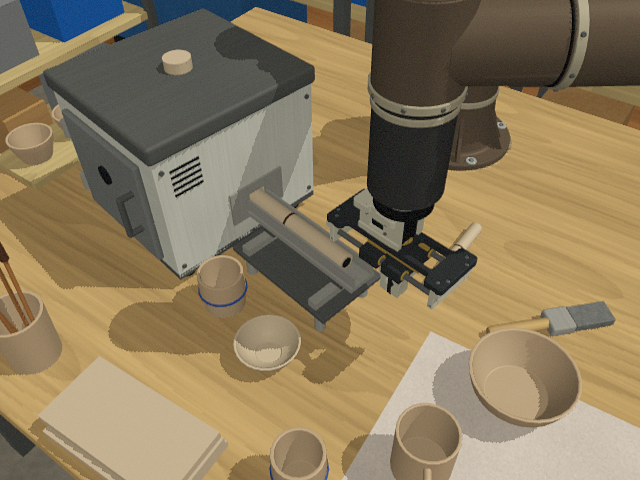

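View pics/w1.png

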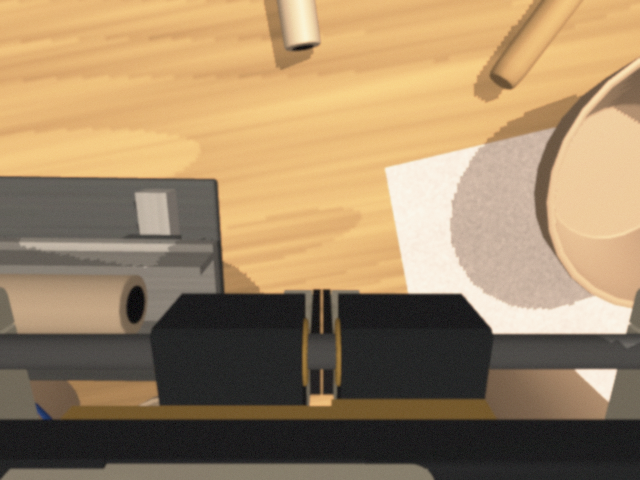

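The scene view shows the shut fingers at about (395,285), just beyond the channel's open end at (370,275). The tube's tail is at (347,262). In the wrist view the tail is at (135,303). Next I'll lower the fingers into line with the channel and advance.

Call:
move_arm(
  deltas=[
    {"dp":[4,14,0],"rotation":[-0.3,0.7,0]},
    {"dp":[0,0,0],"rotation":[0,0,0]},
  ],
)

```text
t: 3.2
eef_pos: [0.5348, 0.1512, 0.1031]
ee_rot: [-1.564, -0.01, -0.183]
force: [-0.5, -0.7, -0.7]
width: 0.0004
```

```bash
python3 - <<'E'
from h import *
ab(); d=snap('top','t2')
s=d['pixels'][180:310,180:420,::-1]; cv2.imwrite('pics/c2.png',cv2.resize(s,None,fx=3,fy=3,interpolation=cv2.INTER_CUBIC))
d=np.load('pics/t0.npz'); W=pts(d); 
yf=np.array([.18436,.98286]); xf=np.array([yf[1],-yf[0]])
A=W[...,:2]@xf; B=W[...,:2]@yf; Z=W[...,2]
s=(B>.162)&(B<.188)&(Z>.07)&(abs(A-.493)<.05)
for lo in np.arange(.46,.53,.003):
    q=s&(A>=lo)&(A<lo+.003); print(lo.round(3),q.sum(),np.median(Z[q]).round(4) if q.any() else '')
E
```

```text
t 3.20 a 0.4978 b 0.2472 z 0.1031 rot [-1.564 -0.01  -0.183] fa -0.4 fb -0.8 fz -0.7
0.46 0 
0.463 0 
0.466 25 0.0843
0.469 59 0.0855
0.472 42 0.1061
0.475 9 0.1056
0.478 23 0.0846
0.481 34 0.0841
0.484 35 0.084
0.487 31 0.0845
0.49 31 0.0846
0.493 32 0.0845
0.496 34 0.0841
0.499 32 0.0844
0.502 30 0.0843
0.505 34 0.0847
0.508 76 0.0935
0.511 32 0.1059
0.514 1 0.1052
0.517 0 
0.52 0 
0.523 0 
0.526 0 
0.529 0
```

View pics/c2.png

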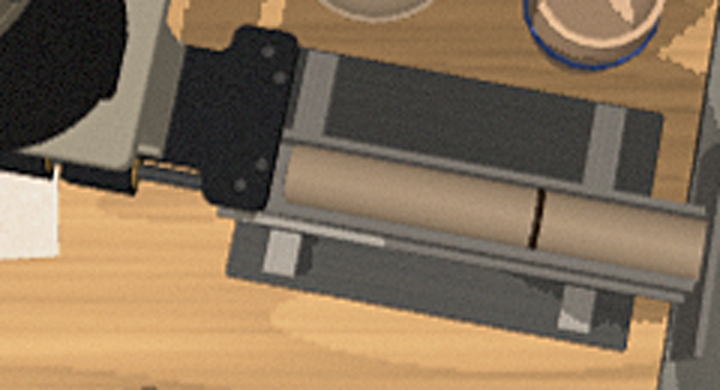

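Call:
move_arm(
  deltas=[
    {"dp":[-4,10,0],"rotation":[-0.4,0,0.6]},
    {"dp":[0,0,0],"rotation":[0,0,0]},
    {"dp":[0,0,0],"rotation":[0,0,0]},
  ],
)

```text
t: 3.5
eef_pos: [0.5345, 0.1543, 0.1002]
ee_rot: [-1.564, -0.008, -0.181]
force: [-0.8, 0.3, 0.1]
width: 0.0005
```

```bash
python3 -c "
from h import *
ab()"
```

```text
t 3.50 a 0.4969 b 0.2502 z 0.1002 rot [-1.564 -0.008 -0.181] fa -0.9 fb 0.2 fz 0.1
```

Call:
move_arm(
  deltas=[
    {"dp":[-3,6,-5],"rotation":[-0.4,0.2,0.5]},
    {"dp":[-3,6,-5],"rotation":[-0.2,0,0.3]},
    {"dp":[-2,5,-5],"rotation":[0,0,0]},
  ],
)

```text
t: 3.75
eef_pos: [0.5248, 0.1417, 0.0848]
ee_rot: [-1.572, 0.003, -0.183]
force: [-0.1, 0.3, 0.6]
width: 0.0001
```

```bash
python3 -c "
from h import *
ab()"
```

```text
t 3.75 a 0.4897 b 0.2360 z 0.0848 rot [-1.572  0.003 -0.183] fa -0.2 fb 0.3 fz 0.6
```

Call:
move_arm(
  deltas=[
    {"dp":[3,-5,-6],"rotation":[0,0,0]},
    {"dp":[2,-5,-6],"rotation":[0,0,0]},
    {"dp":[0,0,0],"rotation":[0,0,0]},
  ],
)

```text
t: 4.0
eef_pos: [0.5255, 0.1259, 0.0937]
ee_rot: [-1.575, 0.007, -0.183]
force: [0.1, -0.0, 0.2]
width: 0.0005
```

```bash
python3 -c "
from h import *
ab();d=arm.grab_frame('top'); ab()"
```

```text
t 4.00 a 0.4933 b 0.2206 z 0.0937 rot [-1.575  0.007 -0.183] fa 0.1 fb 0.0 fz 0.2
t 4.05 a 0.4933 b 0.2210 z 0.0936 rot [-1.574  0.007 -0.184] fa 1.1 fb 0.5 fz -0.2
```

Call:
move_arm(
  deltas=[
    {"dp":[0,0,-6],"rotation":[0.2,0,-0.4]},
    {"dp":[0,0,-6],"rotation":[0,0,0]},
    {"dp":[0,0,-6],"rotation":[0,0,0]},
    {"dp":[0,0,-6],"rotation":[0,0,0]},
    {"dp":[0,0,-5],"rotation":[0,0,0]},
  ],
)

```text
t: 4.47
eef_pos: [0.5204, 0.0956, 0.0942]
ee_rot: [-1.569, -0.002, -0.183]
force: [0.6, -0.8, 0.0]
width: 0.0005
```

```bash
python3 -c "
from h import *
ab()"
```

```text
t 4.47 a 0.4939 b 0.1900 z 0.0942 rot [-1.569 -0.002 -0.183] fa 0.8 fb -0.6 fz 0.0
```

Call:
move_arm(
  deltas=[
    {"dp":[0,0,-4],"rotation":[0,0,0]},
    {"dp":[0,0,-4],"rotation":[0,0,0]},
    {"dp":[0,0,-4],"rotation":[0,0,0]},
    {"dp":[0,0,-4],"rotation":[0,0,0]},
  ],
)

```text
t: 4.8
eef_pos: [0.517, 0.0777, 0.0941]
ee_rot: [-1.569, -0.002, -0.184]
force: [-0.5, 1.7, -0.3]
width: 0.0003
```

```bash
python3 -c "
from h import *
ab()
d=snap('top','t3')
s=d['pixels'][180:310,180:420,::-1]; cv2.imwrite('pics/c3.png',cv2.resize(s,None,fx=3,fy=3,interpolation=cv2.INTER_CUBIC))
d=snap('scene','s3');s=d['pixels'][150:350,200:500,::-1]; cv2.imwrite('pics/c3s.png',cv2.resize(s,None,fx=2.6,fy=2.6,interpolation=cv2.INTER_CUBIC))
"
```

```text
t 4.80 a 0.4938 b 0.1717 z 0.0941 rot [-1.569 -0.002 -0.184] fa -0.8 fb 1.5 fz -0.3
```

View pics/c3.png

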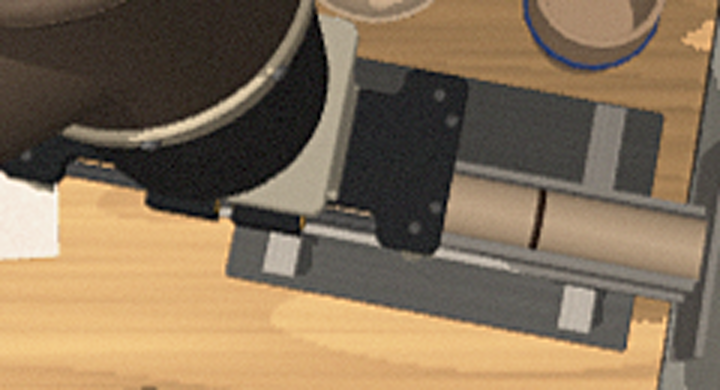

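View pics/c3s.png

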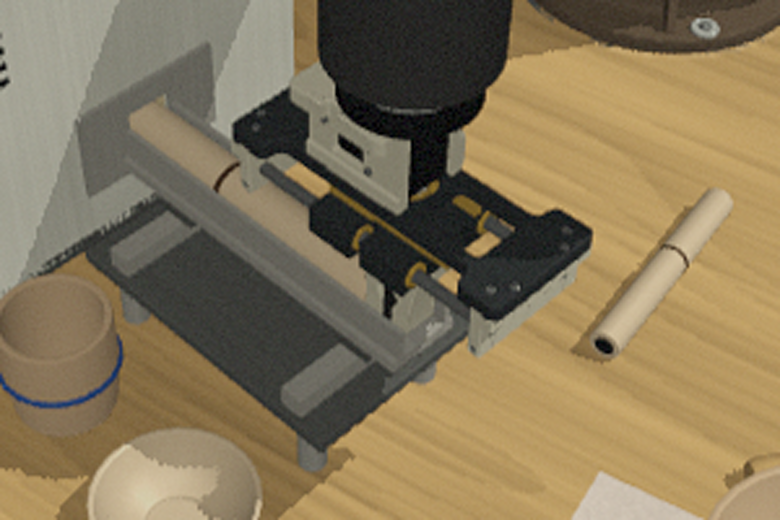

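Fingers are in the channel, close behind the tail. Next I'll push the tube inwards, short of the brick.

Call:
move_arm(
  deltas=[
    {"dp":[0,0,-4],"rotation":[0,0,0]},
    {"dp":[0,0,-4],"rotation":[0,0,0]},
    {"dp":[0,0,-4],"rotation":[0,0,0]},
    {"dp":[0,0,-4],"rotation":[0,0,0]},
    {"dp":[0,0,-4],"rotation":[0,0,0]},
  ],
)

```text
t: 5.32
eef_pos: [0.5138, 0.0575, 0.0942]
ee_rot: [-1.568, -0.003, -0.183]
force: [-0.5, 0.7, -0.3]
width: 0.0003
```

```bash
cat >> h.py <<'E'
def mk(f,x0=290,x1=430):
    d=snap('top',f); im=d['pixels'].astype(int); W=pts(d)
    yf=np.array([.18436,.98286]); xf=np.array([yf[1],-yf[0]])
    A=W[...,:2]@xf; B=W[...,:2]@yf
    m=(im.sum(-1)<170)&(W[...,2]>.104)&(W[...,2]<.118)&(B<.06)&(B>-.06)&(abs(A-.505)<.035)
    print('mark n',m.sum(),'B',np.median(B[m]).round(4),'A',np.median(A[m]).round(4))
    s=d['pixels'][180:310,220:440,::-1]; cv2.imwrite('pics/'+f+'.png',cv2.resize(s,None,fx=3.5,fy=3.5,interpolation=cv2.INTER_CUBIC))
    # shutter/channel wall position: near wall top & far wall
    g=(abs(W[...,2]-.106)<.003)&(im[...,0]-im[...,2]<=20)&(im.sum(-1)>200)&(B>-.04)&(B<.03)
    a=A[g]; h,e=np.histogram(a,bins=np.arange(.46,.55,.002)); print('walls',[(round(e[i]+.001,3),int(h[i])) for i in np.where(h>15)[0]])
E
python3 -c "
from h import *
ab();mk('m1')"
```

```text
t 5.32 a 0.4944 b 0.1513 z 0.0942 rot [-1.568 -0.003 -0.183] fa -0.6 fb 0.6 fz -0.3
mark n 36 B 0.0104 A 0.4925
walls [(np.float64(0.473), 68), (np.float64(0.475), 60), (np.float64(0.509), 16), (np.float64(0.511), 71), (np.float64(0.513), 53)]
```

View pics/m1.png

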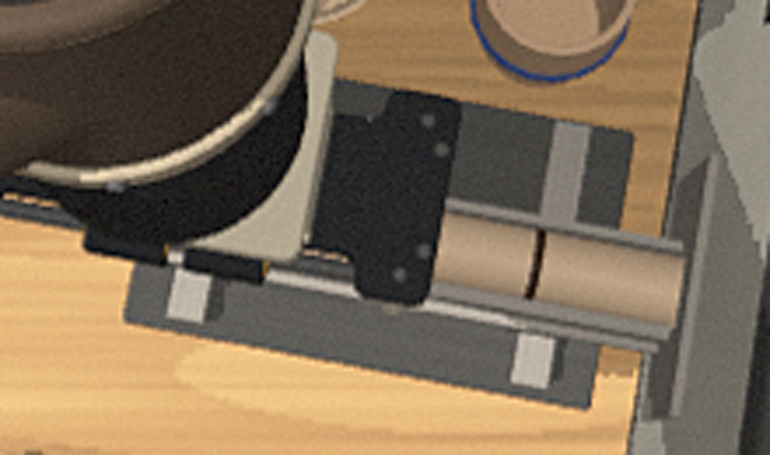

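Ring at about (535,265) in the crop, so the mark is roughly 59 mm out and about 4 mm short of the brick. Now I'll shove the channel from inside, against its far wall.

Call:
move_arm(
  deltas=[
    {"dp":[3,0,2],"rotation":[0,0,0]},
    {"dp":[3,0,1],"rotation":[0,0,0]},
    {"dp":[3,0,0],"rotation":[0,0,0]},
    {"dp":[3,0,0],"rotation":[0,0,0]},
    {"dp":[3,0,0],"rotation":[0,0,0]},
  ],
)

```text
t: 5.78
eef_pos: [0.528, 0.0561, 0.0939]
ee_rot: [-1.571, 0.0, -0.184]
force: [-3.1, 0.1, 1.1]
width: 0.0005
```

```bash
python3 -c "
from h import *
ab();mk('m2')"
```

```text
t 5.78 a 0.5086 b 0.1525 z 0.0939 rot [-1.571  0.    -0.184] fa -3.0 fb -0.4 fz 1.1
mark n 36 B 0.0096 A 0.5008
walls [(np.float64(0.481), 16), (np.float64(0.483), 67), (np.float64(0.485), 53), (np.float64(0.519), 19), (np.float64(0.521), 65), (np.float64(0.523), 53)]
```

Call:
move_arm(
  deltas=[
    {"dp":[-1,0,-2],"rotation":[0,0,0]},
    {"dp":[0,0,-2],"rotation":[0,0,0]},
    {"dp":[0,0,-2],"rotation":[0,0,0]},
    {"dp":[0,0,-2],"rotation":[0,0,0]},
    {"dp":[0,0,-2],"rotation":[0,0,0]},
  ],
)

```text
t: 6.25
eef_pos: [0.5287, 0.0493, 0.0941]
ee_rot: [-1.564, -0.005, -0.184]
force: [1.4, 13.4, -1.8]
width: 0.0006
```

```bash
python3 -c "
from h import *
ab()"
```

```text
t 6.25 a 0.5106 b 0.1459 z 0.0941 rot [-1.564 -0.005 -0.184] fa -1.1 fb 13.5 fz -1.8
```

Butted at b=0.146 with 13 N. Next step: back off, shove about 2 mm, try again.

Call:
move_arm(
  deltas=[
    {"dp":[0,0,1.5],"rotation":[-0.3,0,0.2]},
    {"dp":[2,0,0],"rotation":[0,0,0]},
    {"dp":[0,0,-2],"rotation":[0,0,0]},
    {"dp":[0,0,-2],"rotation":[0,0,0]},
    {"dp":[0,0,-2],"rotation":[0,0,0]},
  ],
)

```text
t: 6.67
eef_pos: [0.5329, 0.0483, 0.0949]
ee_rot: [-1.562, -0.007, -0.183]
force: [0.2, 11.7, -2.5]
width: 0.0004
```

```bash
python3 -c "
from h import *
ab();mk('m3')"
```

```text
t 6.67 a 0.5149 b 0.1457 z 0.0949 rot [-1.562 -0.007 -0.183] fa -2.0 fb 11.5 fz -2.5
mark n 35 B 0.0051 A 0.5066
walls [(np.float64(0.489), 65), (np.float64(0.491), 65), (np.float64(0.527), 66), (np.float64(0.529), 60)]
```

Call:
move_arm(
  deltas=[
    {"dp":[0,0,1.5],"rotation":[-0.4,0,0.3]},
    {"dp":[1,0,0],"rotation":[0,0,0]},
    {"dp":[0,0,-2],"rotation":[0,0,0]},
    {"dp":[0,0,-2],"rotation":[0,0,0]},
    {"dp":[0,0,-2],"rotation":[0,0,0]},
  ],
)

```text
t: 7.13
eef_pos: [0.5347, 0.0478, 0.0951]
ee_rot: [-1.56, -0.005, -0.184]
force: [-5.3, 17.3, 2.0]
width: 0.0006
```

```bash
python3 -c "
from h import *
ab()"
```

```text
t 7.13 a 0.5167 b 0.1455 z 0.0951 rot [-1.56  -0.005 -0.184] fa -8.4 fb 16.1 fz 2.0
```

Call:
move_arm(
  deltas=[
    {"dp":[0,0.5,1.5],"rotation":[-0.6,0,0.3]},
    {"dp":[1.2,0,0],"rotation":[0,0,0]},
    {"dp":[0,0,-1.8],"rotation":[0,0,0]},
    {"dp":[0,0,-1.8],"rotation":[0,0,0]},
    {"dp":[0,0,-1.8],"rotation":[0,0,0]},
  ],
)

```text
t: 7.55
eef_pos: [0.5366, 0.0473, 0.0947]
ee_rot: [-1.563, -0.002, -0.184]
force: [-3.3, 14.9, 0.5]
width: 0.0009
```

```bash
python3 -c "
from h import *
ab();mk('m4')"
```

```text
t 7.55 a 0.5187 b 0.1454 z 0.0947 rot [-1.563 -0.002 -0.184] fa -6.0 fb 14.1 fz 0.5
mark n 37 B 0.005 A 0.5098
walls [(np.float64(0.491), 19), (np.float64(0.493), 63), (np.float64(0.495), 57), (np.float64(0.529), 24), (np.float64(0.531), 64), (np.float64(0.533), 52)]
```

Call:
move_arm(
  deltas=[
    {"dp":[0,0,1.8],"rotation":[-0.5,0,0.2]},
    {"dp":[1.2,0,0],"rotation":[0,0,0]},
    {"dp":[0,0,-1.8],"rotation":[0,0,0]},
    {"dp":[0,0,-1.8],"rotation":[0,0,0]},
    {"dp":[0,0,-1.8],"rotation":[0,0,0]},
  ],
)

```text
t: 8.02
eef_pos: [0.537, 0.0422, 0.0945]
ee_rot: [-1.572, 0.001, -0.184]
force: [-2.1, 3.0, 0.9]
width: 0.0008
```

```bash
python3 -c "
from h import *
ab()"
```

```text
t 8.02 a 0.5200 b 0.1405 z 0.0945 rot [-1.572e+00  1.000e-03 -1.840e-01] fa -2.6 fb 2.6 fz 0.9
```

It's going in: b has reached 0.1405 at low force. I'll ease off the wall and keep feeding gently.

Call:
move_arm(
  deltas=[
    {"dp":[-1.5,0,-2],"rotation":[0,0,0]},
    {"dp":[-1,0,-2.5],"rotation":[0,0,0]},
    {"dp":[0,0,-2.5],"rotation":[0,0,0]},
    {"dp":[0,0,-2.5],"rotation":[0,0,0]},
    {"dp":[0,0,-2.5],"rotation":[0,0,0]},
  ],
)

```text
t: 8.43
eef_pos: [0.5324, 0.0282, 0.0948]
ee_rot: [-1.572, -0.0, -0.184]
force: [-0.0, 0.4, -0.3]
width: 0.0003
```

```bash
python3 -c "
from h import *
ab();mk('m5')"
```

```text
t 8.43 a 0.5181 b 0.1259 z 0.0948 rot [-1.572 -0.    -0.184] fa -0.1 fb 0.4 fz -0.3
mark n 36 B -0.0149 A 0.5113
walls [(np.float64(0.493), 33), (np.float64(0.495), 60), (np.float64(0.497), 37), (np.float64(0.531), 39), (np.float64(0.533), 57), (np.float64(0.535), 33)]
```

View pics/m5.png

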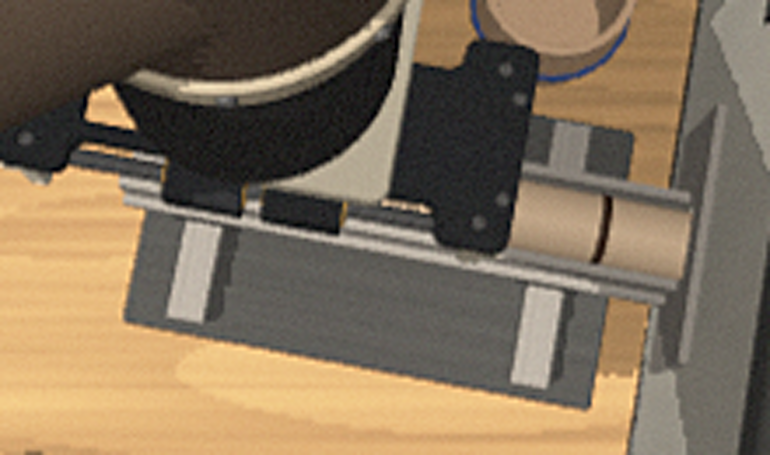

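Call:
move_arm(
  deltas=[
    {"dp":[0,0,-4],"rotation":[0,0,0]},
    {"dp":[0,0,-4],"rotation":[0,0,0]},
    {"dp":[0,0,-4],"rotation":[0,0,0]},
    {"dp":[0,0,-4],"rotation":[0,0,0]},
    {"dp":[0,0,-4],"rotation":[0,0,0]},
  ],
)

```text
t: 8.9
eef_pos: [0.5286, 0.0065, 0.0949]
ee_rot: [-1.572, -0.001, -0.184]
force: [0.5, 0.9, -1.0]
width: 0.0003
```

```bash
python3 -c "
from h import *
ab();mk('m6')"
```

```text
t 8.90 a 0.5183 b 0.1038 z 0.0949 rot [-1.572e+00 -1.000e-03 -1.840e-01] fa 0.3 fb 1.0 fz -1.0
mark n 33 B -0.0368 A 0.5117
walls [(np.float64(0.493), 26), (np.float64(0.495), 36), (np.float64(0.497), 25), (np.float64(0.531), 21), (np.float64(0.533), 29), (np.float64(0.535), 20)]
```

Call:
move_arm(
  deltas=[
    {"dp":[0,0,-2],"rotation":[0,0,0]},
    {"dp":[0,0,-2],"rotation":[0,0,0]},
    {"dp":[0,0,-2],"rotation":[0,0,0]},
    {"dp":[0,0,-1.5],"rotation":[0,0,0]},
    {"dp":[0,0,0],"rotation":[0,0,0]},
  ],
)

```text
t: 9.37
eef_pos: [0.5268, -0.0026, 0.095]
ee_rot: [-1.572, -0.001, -0.185]
force: [0.0, 0.5, -0.7]
width: 0.0003
```

```bash
cat > fine.py <<'E'
from h import *
import sys
ab(); f=sys.argv[1]; mk(f)
d=np.load('pics/'+f+'.npz'); W=pts(d); im=d['pixels'].astype(int)
yf=np.array([.18436,.98286]); xf=np.array([yf[1],-yf[0]])
A=W[...,:2]@xf; B=W[...,:2]@yf; Z=W[...,2]
s=(Z>.117)&(Z<.128)&(B<-.04)&(B>-.052)&(abs(A-.512)<.05)
print('shutter face B',s.sum(),np.percentile(B[s],[10,50,90]).round(4))
# intersection of ridge with depth-independent ray: project shutter plane / mark to pixels
Ti=np.linalg.inv(d['cam_to_world'])
def px(a,b,z):
    p=np.r_[a*xf+b*yf,z,1]; q=Ti@p; return (q[0]/q[2]*d['fx']+d['cx'], q[1]/q[2]*d['fy']+d['cy'])
print('ring at face px',px(.512,-.049,.1143),'mm/px',.001/ (abs(px(.512,-.049,.1143)[0]-px(.512,-.048,.1143)[0])))
c=d['pixels'][225:285,370:440,::-1]; cv2.imwrite('pics/'+f+'z.png',cv2.resize(c,None,fx=10,fy=10,interpolation=cv2.INTER_CUBIC))
E
python3 fine.py m7
```

```text
t 9.37 a 0.5183 b 0.0946 z 0.0950 rot [-1.572e+00 -1.000e-03 -1.850e-01] fa -0.1 fb 0.5 fz -0.7
mark n 32 B -0.046 A 0.5115
walls [(np.float64(0.493), 25), (np.float64(0.495), 26), (np.float64(0.497), 16), (np.float64(0.533), 28)]
shutter face B 101 [-0.0493 -0.0491 -0.0488]
ring at face px (np.float64(415.5506051722685), np.float64(249.47774171654004)) mm/px 0.0014762498967805556
```

View pics/m7z.png

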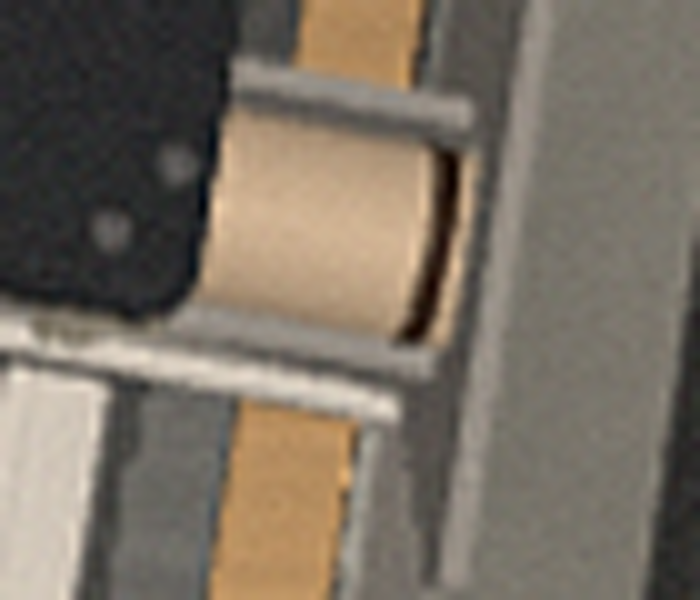

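Ring at about (435,245) in the zoom, with a thin sliver of pale tube still showing between it and the plate. It's about 3 mm out, so I'll push another 3 mm.

Call:
move_arm(
  deltas=[
    {"dp":[0,0,-1.2],"rotation":[0,0,0]},
    {"dp":[0,0,-1.2],"rotation":[0,0,0]},
    {"dp":[0,0,-0.8],"rotation":[0,0,0]},
    {"dp":[0,0,0],"rotation":[0,0,0]},
  ],
)

```text
t: 9.75
eef_pos: [0.5263, -0.0056, 0.095]
ee_rot: [-1.572, -0.001, -0.185]
force: [-0.6, 0.8, 0.1]
width: 0.0003
```

```bash
python3 fine.py m8
```

```text
t 9.75 a 0.5184 b 0.0915 z 0.0950 rot [-1.572e+00 -1.000e-03 -1.850e-01] fa -0.7 fb 0.6 fz 0.1
mark n 27 B -0.0488 A 0.5082
walls [(np.float64(0.493), 21), (np.float64(0.495), 21), (np.float64(0.497), 16), (np.float64(0.533), 22)]
shutter face B 99 [-0.0493 -0.0491 -0.0488]
ring at face px (np.float64(415.5506051722685), np.float64(249.47774171654004)) mm/px 0.0014762498967805556
```

View pics/m8z.png

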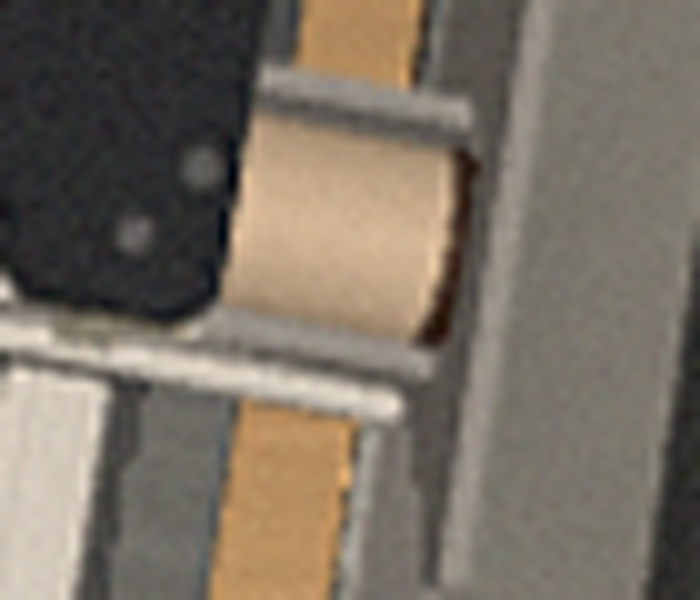

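The ring is now half hidden at the plate, around (450,245). That matches the finger travel of 3.1 mm, so it's flush to within about 1 mm. Now I'll withdraw.

Call:
move_arm(
  deltas=[
    {"dp":[-1,0,4],"rotation":[0,0,0]},
    {"dp":[-1,0,8],"rotation":[0,0,0]},
    {"dp":[0,-5,8],"rotation":[0,0,0]},
    {"dp":[0,-20,8],"rotation":[0,0,0]},
    {"dp":[0,-40,0],"rotation":[0,0,0]},
  ],
)

```text
t: 10.22
eef_pos: [0.5246, 0.0235, 0.1545]
ee_rot: [-1.579, 0.013, -0.187]
force: [1.2, 0.4, -0.2]
width: 0.0006
```

Call:
move_arm(
  deltas=[
    {"dp":[0,-35,30],"rotation":[0,0,0]},
    {"dp":[0,-35,40],"rotation":[0,0,0]},
    {"dp":[0,-10,40],"rotation":[0,0,0]},
    {"dp":[0,0,40],"rotation":[0,0,0]},
    {"dp":[0,0,0],"rotation":[0,0,0]},
  ],
)

```text
t: 10.63
eef_pos: [0.5548, 0.1694, 0.2383]
ee_rot: [-1.572, 0.001, -0.188]
force: [1.0, -0.9, 0.1]
width: 0.0001
```

```bash
python3 fine.py m9; python3 -c "
from h import *
d=snap('scene','s9');s=d['pixels'][150:350,150:450,::-1]; cv2.imwrite('pics/s9c.png',cv2.resize(s,None,fx=2.6,fy=2.6,interpolation=cv2.INTER_CUBIC))
a=np.load('pics/t0.npz'); b=np.load('pics/m9.npz')
# tail position
W=pts(b); im=b['pixels'].astype(int)
yf=np.array([.18436,.98286]); xf=np.array([yf[1],-yf[0]]); A=W[...,:2]@xf; B=W[...,:2]@yf; Z=W[...,2]
m=(Z>.104)&(Z<.118)&(abs(A-.5135)<.014)&(B>-.06)&(B<.19)&(im[...,0]-im[...,2]>25)
print('tail B',np.percentile(B[m],[97,99,99.5,100]).round(4)); 
P=np.polyfit(B[m],A[m],1); print('slope',P)
print('beaker/dish diff',np.abs(a['pixels'][130:215,275:405].astype(int)-b['pixels'][130:215,275:405]).mean())"
```

```text
t 10.63 a 0.5141 b 0.2688 z 0.2383 rot [-1.572e+00  1.000e-03 -1.880e-01] fa 1.1 fb -0.7 fz 0.1
mark n 38 B -0.049 A 0.5097
walls [(np.float64(0.493), 37), (np.float64(0.495), 63), (np.float64(0.497), 40), (np.float64(0.531), 39), (np.float64(0.533), 62), (np.float64(0.535), 38)]
shutter face B 96 [-0.0494 -0.0491 -0.0488]
ring at face px (np.float64(415.5506051722685), np.float64(249.47774171654004)) mm/px 0.0014762498967805556
tail B [0.0723 0.0748 0.0755 0.0763]
slope [0.00396587 0.51256502]
beaker/dish diff 20.014841628959275
```

View pics/s9c.png

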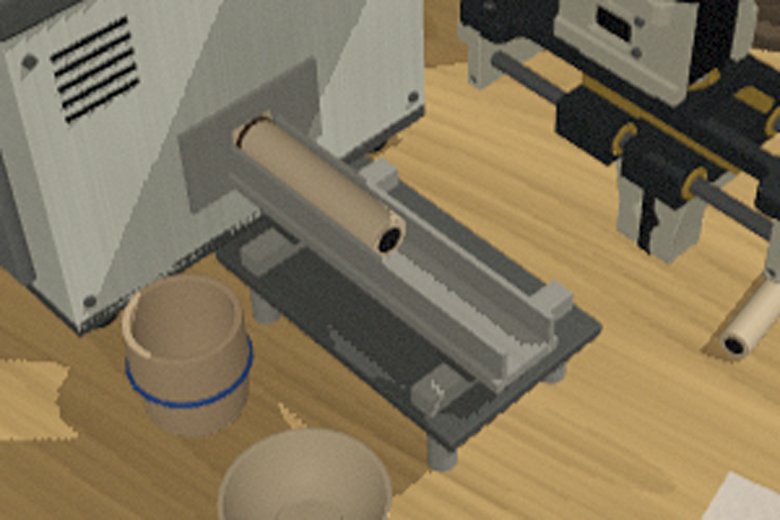

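View pics/m9z.png

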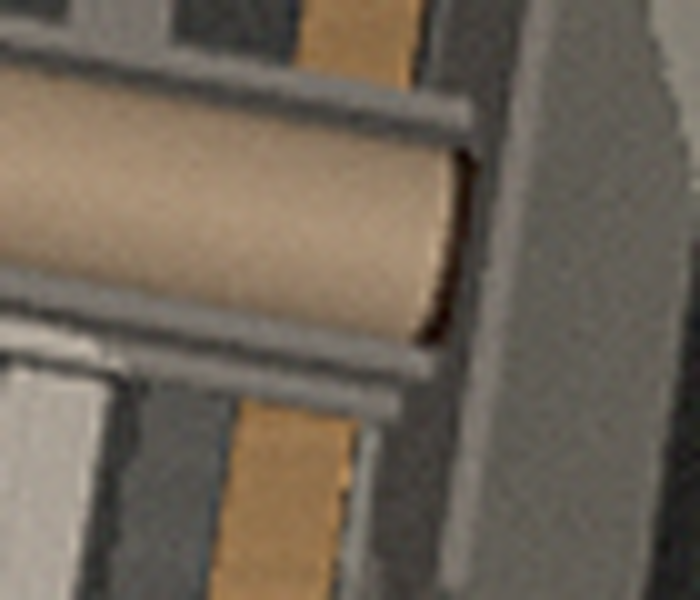

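Ring sits at the hole in both views. The scene view shows a pale sliver beyond it near (240,130), so I'll zoom in on that and check the beaker and dish.

```bash
python3 -c "
from h import *
d=np.load('pics/s9.npz'); c=d['pixels'][185:245,225:295,::-1]; cv2.imwrite('pics/s9z.png',cv2.resize(c,None,fx=10,fy=10,interpolation=cv2.INTER_CUBIC))
yf=np.array([.18436,.98286]); xf=np.array([yf[1],-yf[0]])
W=pts(d); B=W[...,:2]@yf;A=W[...,:2]@xf
for v in range(194,212,2): print(v,[(u,int((B[v,u])*1e4),int(d['pixels'][v,u].sum())) for u in range(234,258,2)])
a=np.load('pics/s0.npz'); Wa=pts(a)
for n,W_ in (('0',Wa),('9',W)):
  for nm,(v0,v1,u0,u1,z0) in dict(beaker=(250,320,190,255,.068),dish=(310,385,225,310,.03)).items():
    R=W_[v0:v1,u0:u1].reshape(-1,3); R=R[R[:,2]>z0]; R=R[R[:,2]<z0+.012]; print(n,nm,len(R),R.mean(0).round(4))
"
```

```text
194 [(234, -490, 307), (236, -511, 279), (238, -490, 290), (240, -485, 289), (242, -508, 294), (244, -514, 287), (246, -507, 284), (248, -494, 287), (250, -527, 245), (252, -877, 328), (254, -543, 321), (256, -500, 285)]
196 [(234, -486, 277), (236, -507, 286), (238, -493, 290), (240, -509, 286), (242, -494, 282), (244, -494, 287), (246, -514, 248), (248, -499, 112), (250, -479, 200), (252, -453, 279), (254, -478, 240), (256, -501, 297)]
198 [(234, -492, 278), (236, -497, 291), (238, -488, 266), (240, -503, 283), (242, -503, 345), (244, -521, 156), (246, -462, 177), (248, -452, 368), (250, -428, 390), (252, -422, 367), (254, -396, 343), (256, -372, 312)]
200 [(234, -492, 281), (236, -494, 289), (238, -507, 283), (240, -569, 392), (242, -515, 317), (244, -491, 118), (246, -453, 406), (248, -421, 403), (250, -383, 399), (252, -349, 380), (254, -352, 368), (256, -339, 345)]
202 [(234, -499, 280), (236, -500, 289), (238, -484, 280), (240, -532, 401), (242, -471, 72), (244, -462, 384), (246, -418, 393), (248, -394, 402), (250, -366, 399), (252, -357, 393), (254, -319, 379), (256, -300, 36
[... 333 characters left out ...]
93), (246, -379, 391), (248, -351, 397), (250, -308, 398), (252, -287, 410), (254, -265, 400), (256, -216, 390)]
208 [(234, -493, 302), (236, -510, 291), (238, -486, 273), (240, -446, 312), (242, -417, 322), (244, -432, 343), (246, -382, 371), (248, -333, 395), (250, -303, 396), (252, -251, 400), (254, -227, 400), (256, -197, 402)]
210 [(234, -497, 286), (236, -507, 295), (238, -495, 294), (240, -438, 295), (242, -380, 290), (244, -352, 313), (246, -306, 340), (248, -327, 373), (250, -276, 381), (252, -239, 403), (254, -201, 400), (256, -178, 402)]
0 beaker 537 [ 0.6221 -0.097   0.0728]
0 dish 638 [0.6543 0.0177 0.0333]
9 beaker 548 [ 0.6218 -0.0978  0.0727]
9 dish 632 [0.6551 0.0174 0.0333]
```

View pics/s9z.png

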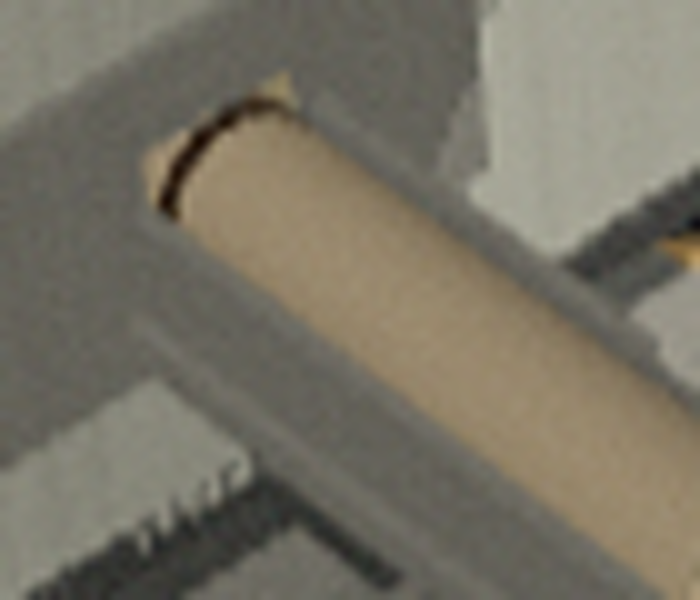

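The sliver measures 3 to 8 mm behind the plate's face, so it is tube seen through clearance in the hole. The ring itself is at the face in both cameras. Handing in.

```bash
python3 -c "
from h import *
print(arm.job_done()); ab()"
```

```text
the job is handed in; nothing more can be done
None
the job is handed in; nothing more can be done
```

The larger tube is in the kiln bore with its ring flush with the shutter plate, lying in line with the channel. I handed the job in at about 11 s; it reports no verdict.

- **How it went:** I put the shut fingers into the channel behind the tail and shoved the channel from inside, against its far wall. The tube butted four times with forces of about 12–17 N. It went in with the slide about 21 mm from its start. I fed it in gently and then withdrew the gripper.
- **Ring position:** in the top view the ring measures -49.0 mm and the shutter face -49.1 mm. The tail gives the same answer to within about 0.5 mm. The scene camera reads the ring about 1–2 mm further out, still inside the 3.5 mm limit.
- **Alignment:** the tube's axis is within about 0.004 rad of the channel.
- **Beaker and dish:** both measure within 1 mm of where they started. A raw image difference over that area came out high at 20, which I put down to the arm's shadow because the measured positions agree.

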